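# Hold the sprung bottle clamp open at its mark

### The job

The sprung jaw of the blue bottle clamp is locked shut. Flip its orange-knobbed locking lever fully over to the outside to free the jaw, then pull the jaw out toward the front by its black bar until its black pointer stands level with the red index flag, within the flag's width, and hold it there steadily for a colleague to load; finish while still holding the bar. Leave the red flag as set and the loose bottles and tape where they stand.

Things in the scene. Friction and masses are not known exactly. Their poses are not given: they have to be found in the camera images.
- clamp_base: fixed blue bottle clamp, base plate 290 x 150 x 12 mm; origin at the centre of its underside on the bench. -x is its front (the way the jaw is pulled, roughly toward the robot), +y its lever side, -y its scale side, z up. In this frame: fixed jaw x 110 to 143 mm, top z 56; front end block x -138 to -116, y +-40, top z 46; white scale rail along y -55, top z 30
- carriage: sprung aluminium jaw carriage with black pull bar; slides toward clamp -x, 0 to 70 mm out. Spring pulls it shut: 4 N shut, plus 100 N/m; 0.6 N friction. With the lever at 0 the orange dog blocks it after 1.5 mm. Shut, in the clamp frame: block x 20 to 70 mm, y +-36, top z 40, rubber V pads behind up to z 52. Origin under the block's centre: clamp x 45 mm when shut, y 0, z 16; axes as the clamp's
- bar_grip (a point): centre of the black pull bar of the carriage: bar 12 mm thick (clamp x), 66 mm long (clamp y), 16 mm high, on two 10 mm posts at y +-25 mm; with the jaw shut at x 37 mm, y 0, z 86 mm in the clamp frame. Grip it from above with the fingers closing along the clamp's x, or hook it from behind
- pointer (a point): tip of the black pointer of the jaw carriage, on the scale side: level with the red flag when its x in the clamp frame equals that of point index_mark
- index_flag (a joint): setting of the red index flag (m): how far the carriage must be pulled out from shut for the pointer to be level with the flag's middle. The flag is a red block 8 mm wide (clamp x), 9 mm deep, 34 mm high beside the scale rail; friction-held (4 N), not to be moved
- index_mark (a point): middle of the inner face of the red index flag, beside the path of the pointer tip; axes as the clamp's
- lock_lever (a joint): angle of the locking lever (rad): 0 upright = locked (orange dog in front of the carriage), 1.3 = end stop, flipped over to the outside (clamp +y) = free. Stays where it is left (friction 0.06 N m)
- lever_hinge (a point): point on the lever's hinge axis where its arm is rooted: clamp frame x -20.5, y 60, z 30 mm; the axis runs along the clamp's x. The arm is a steel rod of 10 mm diameter, straight up at 0, and with growing angle leans to the clamp's +y and down
- lever_knob (a point): centre of the orange ball knob, 24 mm diameter, 72 mm from the hinge axis at the end of the arm
- buffer_bottle: loose bottle, 68 mm diameter, 155 mm high, green cap, to the left of the clamp; origin under its centre; leave alone
- small_bottle: loose white bottle with yellow cap, 40 mm diameter, 75 mm high, to the right; origin under its centre; leave alone
- tape_roll: loose roll of tan tape, 96 mm diameter, 25 mm high, to the right; origin under its centre; leave alone

How it is judged:
By the outcome, as a careful person would: the job done as asked, in the order asked, and still so for the second after the job is handed in, while the arm keeps its last pose, push and grip.
It also fails if it takes over 45 s, if anything falls off the work surface, if the arm or the gripper's body presses on something with over 40 N, if the wrist force passes 120 N, or if a joint passes its speed limit or range.

### The arm

A 6-joint arm with a two-finger parallel gripper is mounted at the origin on a cart in front of the work surface, level with it; the furniture and walls round the work are solid. World frame = base frame: x ahead of the robot, y to its left, z up, the work surface at z = 0. Lengths are in m, angles in degrees, forces in N, time in s.
With the tool pointing down it reaches from about 0.275 to 0.725 m from the base axis. Payload 5.6 kg.
Tool frame: the origin (TCP) lies at the very end of the fingers, on their centre line; the grasp point (between the pads) lies 19 mm behind it; z points along the fingers, y is the line along which they close (so a half turn about z gives the same grasp; the last joint's range is limited). The gripper opens to 85 mm and grips with 20 to 120 N. Pads are 22 mm wide; open, the fingers measure 114 mm over their backs; the gripper's body (76 mm by 85 mm) begins 54 mm behind the grasp point. The pads swing forward as they close: fully open they stand 13 mm farther back than shut.
Start: joints at [-59.668, 14.616, 6.199, 0, -81.583, -16.306], TCP at [0.133, -0.534, 0.231] pointing down, gripper open.
Joint ranges: [-168.99, 168.99], [-69.2, 112.95], [-62.41, 85.93], [-164.36, 98.24], [-168.68, -3.75], [-174.98, 174.98]. Speed limits (degrees/s): [147.25, 147.25, 180, 180, 180, 180].

### API

Orientations are given as [roll, pitch, yaw] about the fixed x, y, z axes, in that order (R = Rz(yaw) Ry(pitch) Rx(roll)).
In Python, from bench import env, eyes, order, models gives the robot as it stands.
- The arm moves only by the tool play_rows, never from a script. Its argument "plan" is a list of rows, each a list of 7 numbers: the closure, from 0 (fully open) to 1 (shut), then the shift along the tool's x, y, z scaled (see below), then the turn, a rotation vector about the tool's x, y, z scaled (see below). A call has exactly 5 rows; each row shifts and turns the commanded pose from where the row before left it, along the tool's axes as they then stand; what a row does not reach is not made up. The controller multiplies each number of a shift by 100 mm and each number of a turn by pi rad. A row lasts 1/8 s, in which the tool goes at most 62.5 mm and 10.7 degrees, less where a joint would pass 70% of its speed; a pose out of reach is approached as far as the arm can. A call with a number of a shift or a turn outside -1 to 1 is refused whole. A call with a gripper value outside its range is refused whole. The fingers move at their own pace and stop on an object; "newtons" is the grip in N (left out, the last holds). Time passes only in rows, so rows that do not move let the fingers close, or fill a call up. It gives the time, the measured TCP pose, the force, the opening and the grip force at its end, in the units of the state.
- env.observe(): the state, without advancing time (a new reading comes with each control period).
- eyes.camera(name): name is "scene" or "top" or "wrist"; returns the picture (384x512x3 uint8, red, green, blue); there is no depth.
- eyes.camera_model(name): a dict with "K" (3x3 intrinsics, pixels), "k1" (the pictures are not rectified: a ray, as slopes to the right and down, at radius r is drawn at 1 + k1 r^2 times it, then the intrinsics apply), "R" (3x3) and "t" (3): a world point X has camera coordinates R X + t. Camera axes: x right, y down, z forward; pixel columns grow to the right and rows downward; lengths in m; the calibration is good to about 2 mm. A picture is of the moment at which its call begins: read the wrist's pose just before it. camera_model takes no time and is no camera call; for the wrist camera it gives the pose at the moment of the call.
- order.finish_job(): hands the job in; it is judged then, once.
Trained networks look in the newest picture that a camera, given by its name, has taken for a name from the list of things; names that differ only in an ending like _2 or _b are one class to them, and where a whole thing is asked for, a point or a joint stands for the part that bears it (a point fixed in the world has none). Each returns a list of dicts, best first, with "conf" (0 to 1); they miss things now and then, are a little off and sometimes report something else, mostly with a low value. They report only what shows in the picture. A call takes as long as a camera call.
- models.outline_of(camera, query): "pixels" (384x512 bool, what is visible of it).
- models.place_of(camera, query): "point" ([x, y, z] in m, in the coordinates of the camera as it stood for that picture, good to about 4 mm: a listed point, or the origin of a listed thing).
The state is a dict: "time_s": time; "qpos": joint angles; "joint_vel": joint speeds; "effort": joint torques, N m; "eef_pos": TCP position; "ee_rot": TCP orientation; "contact_force": force on the tool from outside, world axes, zero at the start; "moment": the same for the moment, N m; "grip_width": finger opening in m; "gripper_force": force on a finger pad.
Only numpy, scipy, OpenCV 4.12 (cv2) and the standard library are available. Lean on these libraries where they do the work, as an engineer would, in place of code of your own. Each camera call takes 0.05 s, during which the arm holds its last target. There are 200 camera calls.

## Working session

There is one attempt and no reset: what is moved stays moved. The work goes in short steps, Python scripts to look and compute and a tool call to move; the robot and the scene stay as the last step left them, time stands still between calls to the robot, and variables do not carry over. Pictures are saved under pics/ and viewed, at most 10 in all, crops included, and the job is handed in when it is done.

Besides the shell and the picture viewer there is one more tool, called after "Emit:" as name([rows], argument=value, ...), one row to a line, values as JSON. play_rows: Moves the arm, as the interface text tells. Its arguments: {"type":"object","properties":{"plan":{"type":"array"},"newtons":{"type":"number"}},"required":["plan"]}

```bash
mkdir -p pics; cat > h.py <<'E'
import numpy as np, cv2
from scipy.spatial.transform import Rotation as Ro
from bench import env, eyes, order, models
def pic(n,f=None):
    p=eyes.camera(n)
    if f: cv2.imwrite('pics/'+f,p[:,:,::-1])
    return p
def place(n,q,k=1):
    m=eyes.camera_model(n);R=np.array(m['R']);t=np.array(m['t'])
    return [(np.round(R.T@(np.array(d['point'])-t),4).tolist(),round(d['conf'],2)) for d in models.place_of(n,q)[:k]]
def proj(n,X):
    m=eyes.camera_model(n);c=np.array(m['R'])@np.array(X)+np.array(m['t']);s=c[:2]/c[2];s=s*(1+m['k1']*(s@s))
    K=np.array(m['K']);return (K[:2,:2]@s+K[:2,2]).round(1)
E
python3 - <<'E'
from h import *
s=env.observe();print({k:np.round(v,3).tolist() for k,v in s.items()})
for c in ['scene','top']:
    pic(c,c+'0.png')
    for q in ['clamp_base','carriage','bar_grip','pointer','index_mark','lever_hinge','lever_knob','buffer_bottle','small_bottle','tape_roll']:
        print(c,q,place(c,q,2))
E
```

```text
{'time_s': 0.0, 'qpos': [-59.669, 14.655, 6.132, -0.028, -81.583, -16.307], 'joint_vel': [0.012, 0.012, 0.098, -0.002, -0.025, -0.008], 'effort': [-0.0, -38.663, 23.794, 5.365, -0.006, -0.0], 'eef_pos': [0.133, -0.533, 0.23], 'ee_rot': [179.891, -0.003, -165.98], 'contact_force': [-0.306, 0.393, 0.219], 'moment': [-0.033, -0.009, -0.083], 'gripper_force': 0.0, 'grip_width': 0.086}
scene clamp_base []
scene carriage []
scene bar_grip []
scene pointer []
scene index_mark []
scene lever_hinge [([0.5453, 0.0972, 0.0343], 0.85)]
scene lever_knob [([0.5445, 0.0945, 0.1013], 0.37)]
scene buffer_bottle [([0.5229, 0.3974, 0.0018], 0.75)]
scene small_bottle [([0.5957, -0.494, 0.0037], 0.64), ([0.6176, -0.3712, -0.0042], 0.54)]
scene tape_roll [([0.5956, -0.4972, 0.0027], 0.77)]
top clamp_base [([0.5746, 0.0469, -0.0016], 0.94), ([0.5422, 0.0974, 0.03], 0.26)]
top carriage [([0.6229, 0.0614, 0.0157], 0.73)]
top bar_grip [([0.6156, 0.0498, 0.0832], 0.8)]
top pointer [([0.6314, -0.0033, 0.0345], 0.84), ([0.6182, -0.3716, 0.0013], 0.35)]
top index_mark []
top lever_hinge [([0.5435, 0.099, 0.0264], 0.7)]
top lever_knob [([0.5458, 0.0997, 0.0997], 0.65)]
top buffer_bottle [([0.5167, 0.3975, -0.0005], 0.74)]
top small_bottle [([0.6123, -0.3727, -0.0004], 0.63)]
top tape_roll [([0.5936, -0.496, -0.0024], 0.63), ([0.6169, -0.3728, 0.0031], 0.2)]
```

```bash
python3 -c "
import cv2,numpy as np
a=cv2.imread('pics/scene0.png');b=cv2.imread('pics/top0.png');cv2.imwrite('pics/both.png',cv2.resize(np.vstack([a,b]),(400,600)) if 0 else cv2.resize(np.hstack([a,b]),(800,300)))"
```

```text
(no output)
```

View pics/scene0.png

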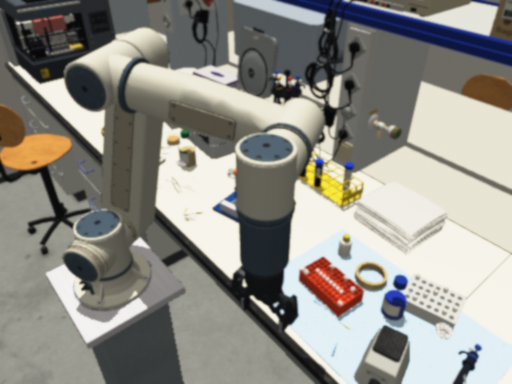

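View pics/top0.png

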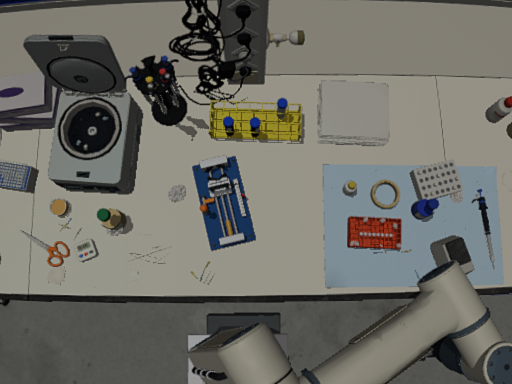

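The top view shows the blue clamp at about (222,200), its front at the lower side, with the orange knob on its left at (207,208). The scene camera's view of it is blocked by the arm. Next I'll get the clamp's yaw from its outline and plan the approach.

```bash
cat >> h.py <<'E'
def ray(n,uv,z):
    m=eyes.camera_model(n);R=np.array(m['R']);t=np.array(m['t']);K=np.array(m['K'])
    uv=np.array(uv,float).reshape(-1,2);d=(uv-K[:2,2])/np.array([K[0,0],K[1,1]]);s=d.copy()
    for _ in range(9): s=d/(1+m['k1']*(s**2).sum(1,keepdims=True))
    w=np.c_[s,np.ones(len(s))]@R; c=-R.T@t
    return c+w*((z-c[2])/w[:,2])[:,None]
def rows(target,yaw,n):
    "shift/turn numbers per row from commanded (measured) pose"
    s=env.observe();r=s['ee_rot'];R0=Ro.from_euler('xyz',r,degrees=True);R1=Ro.from_euler('xyz',[180,0,yaw],degrees=True)
    d=np.array(target)-s['eef_pos'];rv=(R0.inv()*R1).as_rotvec()
    print('world d',d.round(4),'tool d/100mm',(R0.inv().apply(d)*10).round(3),'turn/pi',(rv/np.pi).round(4),'n',n)
    for i in range(n):
        Ri=R0*Ro.from_rotvec(rv*i/n); print((Ri.inv().apply(d/n)*10).round(3).tolist(),(rv/n/np.pi).round(4).tolist())
E
python3 - <<'E'
from h import *
pic('top')
o=models.outline_of('top','clamp_base')[0];print(o['conf'],o['pixels'].sum())
v,u=np.nonzero(o['pixels']);P=ray('top',np.c_[u,v],0.012)[:,:2]
r=cv2.minAreaRect((P*1000).astype(np.float32));print(r); print(cv2.boxPoints(r))
m=eyes.camera_model('wrist');s=env.observe()
R=Ro.from_euler('xyz',s['ee_rot'],degrees=True)
print('cam in tool',R.inv().apply(-np.array(m['R']).T@m['t']-s['eef_pos']), 'axes',(R.as_matrix().T@np.array(m['R']).T).round(2).tolist())
rows([.50,.06,.30],-80,14)
E
```

```text
0.57 4123
((579.299560546875, 44.676170349121094), (303.0350036621094, 156.1752471923828), 12.188529968261719)
[[ 4.1471097e+02  8.9013794e+01]
 [ 4.4768411e+02 -6.3640972e+01]
 [ 7.4388818e+02  3.3854675e-01]
 [ 7.1091504e+02  1.5299332e+02]]
cam in tool [ 0.07210694 -0.00023579 -0.14250084] axes [[-0.0, -0.96, -0.28], [1.0, -0.0, 0.0], [-0.0, -0.28, 0.96]]
world d [0.3667 0.5936 0.0687] tool d/100mm [-4.996  4.87  -0.687] turn/pi [ 0.      0.     -0.4776] n 14
[-0.357, 0.348, -0.049] [0.0, 0.0, -0.0341]
[-0.392, 0.308, -0.049] [0.0, 0.0, -0.0341]
[-0.423, 0.264, -0.049] [0.0, 0.0, -0.0341]
[-0.449, 0.217, -0.049] [0.0, 0.0, -0.0341]
[-0.469, 0.168, -0.049] [0.0, 0.0, -0.0341]
[-0.484, 0.117, -0.049] [0.0, 0.0, -0.0341]
[-0.494, 0.064, -0.049] [0.0, 0.0, -0.0341]
[-0.498, 0.011, -0.049] [0.0, 0.0, -0.0341]
[-0.497, -0.042, -0.049] [0.0, 0.0, -0.0341]
[-0.489, -0.095, -0.049] [0.0, 0.0, -0.0341]
[-0.476, -0.147, -0.049] [0.0, 0.0, -0.0341]
[-0.458, -0.197, -0.049] [0.0, 0.0, -0.0341]
[-0.434, -0.245, -0.049] [0.0, 0.0, -0.0341]
[-0.405, -0.29, -0.049] [0.0, 0.0, -0.0341]
```

Emit:
play_rows([
  [0.3,-0.357,0.348,-0.049,0,0,-0.034],
  [0.3,-0.392,0.308,-0.049,0,0,-0.034],
  [0.3,-0.423,0.264,-0.049,0,0,-0.034],
  [0.3,-0.449,0.217,-0.049,0,0,-0.034],
  [0.3,-0.469,0.168,-0.049,0,0,-0.034],
])

```text
time_s: 1.82
eef_pos: [0.265, -0.3203, 0.2561]
ee_rot: [-180.0, 0.0, -135.2]
contact_force: [1.3, -1.4, 0.6]
grip_width: 0.0599
gripper_force: 0.0
```

Emit:
play_rows([
  [0.3,-0.484,0.117,-0.049,0,0,-0.034],
  [0.3,-0.494,0.064,-0.049,0,0,-0.034],
  [0.3,-0.498,0.011,-0.049,0,0,-0.034],
  [0.3,-0.497,-0.042,-0.049,0,0,-0.034],
  [0.3,-0.489,-0.095,-0.049,0,0,-0.034],
])

```text
time_s: 2.45
eef_pos: [0.3965, -0.1085, 0.2808]
ee_rot: [-180.0, 0.0, -104.6]
contact_force: [1.4, -1.1, 0.5]
grip_width: 0.0601
gripper_force: 0.0
```

Emit:
play_rows([
  [0.3,-0.476,-0.147,-0.049,0,0,-0.034],
  [0.3,-0.458,-0.197,-0.049,0,0,-0.034],
  [0.3,-0.434,-0.245,-0.049,0,0,-0.034],
  [0.3,-0.405,-0.29,-0.049,0,0,-0.034],
  [0.3,0,0,0,0,0,0],
])

```text
time_s: 3.08
eef_pos: [0.5026, 0.0616, 0.2988]
ee_rot: [179.9, 0.0, -80.1]
contact_force: [-0.6, -0.1, -0.6]
grip_width: 0.0598
gripper_force: 0.0
```

```bash
python3 - <<'E'
from h import *
s=env.observe();print(s['time_s'],s['eef_pos'],s['ee_rot'],s['grip_width'])
for c in ['wrist','scene','top']:
    pic(c,c+'1.png')
    for q in ['clamp_base','carriage','bar_grip','pointer','index_mark','lever_hinge','lever_knob']:
        print(c,q,place(c,q,2))
E
```

```text
3.075 [0.5025887  0.06157565 0.29882497] [ 1.79911496e+02  3.11379741e-03 -8.00735469e+01] 0.05976942429598789
wrist clamp_base [([0.5735, 0.0413, -0.0009], 0.71)]
wrist carriage [([0.6148, 0.0543, 0.0143], 0.86)]
wrist bar_grip [([0.608, 0.0459, 0.0835], 0.63)]
wrist pointer [([0.6326, -0.0073, 0.0377], 0.78), ([0.5402, 0.093, 0.031], 0.71)]
wrist index_mark [([0.5904, -0.023, 0.0347], 0.66)]
wrist lever_hinge [([0.5396, 0.0935, 0.0283], 0.63)]
wrist lever_knob []
scene clamp_base [([0.5771, 0.0424, 0.0019], 0.69)]
scene carriage [([0.6211, 0.0551, 0.0188], 0.56), ([0.6356, -0.005, 0.0394], 0.4)]
scene bar_grip [([0.6149, 0.0489, 0.085], 0.9)]
scene pointer [([0.6356, -0.01, 0.0358], 0.67)]
scene index_mark [([0.6178, -0.373, -0.0011], 0.55), ([0.598, -0.0187, 0.0355], 0.46)]
scene lever_hinge [([0.5482, 0.0966, 0.0325], 0.91)]
scene lever_knob [([0.5945, -0.0184, 0.0341], 0.51), ([0.5445, 0.0933, 0.1006], 0.44)]
top clamp_base [([0.5728, 0.0462, 0.0011], 0.65)]
top carriage [([0.6208, 0.0578, 0.0168], 0.67)]
top bar_grip [([0.6131, 0.0513, 0.0794], 0.65)]
top pointer [([0.6297, -0.0043, 0.0343], 0.57), ([0.6143, -0.3716, 0.004], 0.46)]
top index_mark []
top lever_hinge [([0.5415, 0.1002, 0.0287], 0.66)]
top lever_knob []
```

View pics/wrist1.png

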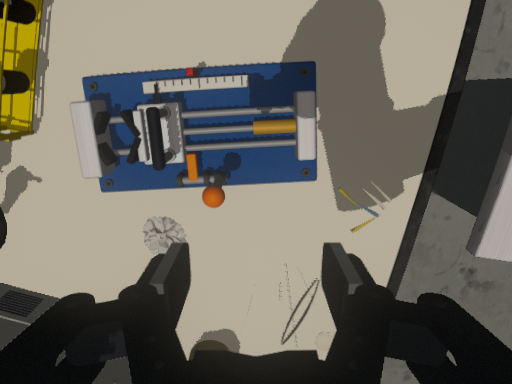

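The wrist view shows the knob at (213,197), the bar at (154,138), the pointer near (156,88) and the flag at (191,71). The front is to the right. I'll fit the clamp pose.

```bash
cat >> h.py <<'E'
from scipy.ndimage import label
def blob(n,img,kind,near=None,rad=40):
    h=cv2.cvtColor(img,cv2.COLOR_RGB2HSV).astype(int);H,S,V=h[...,0],h[...,1],h[...,2]
    m={'red':((H<4)|(H>173))&(S>150)&(V>60),'orange':(H>=5)&(H<=16)&(S>170)&(V>90)}[kind]
    L,k=label(m);out=[]
    for i in range(1,k+1):
        v,u=np.nonzero(L==i)
        c=np.array([u.mean(),v.mean()])
        if len(u)>5 and (near is None or np.hypot(*(c-near))<rad): out.append((c.round(1).tolist(),len(u),u.min(),u.max(),v.min(),v.max()))
    return out
E
python3 - <<'E'
from h import *
from scipy.optimize import least_squares
obs=[('b',.5746,.0469),('c',.6229,.0614),('g',.6156,.0498),('h',.5435,.099),
('b',.5735,.0413),('c',.6148,.0543),('g',.608,.0459),('h',.5396,.0935),
('b',.5771,.0424),('c',.6211,.0551),('g',.6149,.0489),('h',.5482,.0966),
('b',.5728,.0462),('c',.6208,.0578),('g',.6131,.0513),('h',.5415,.1002),('k',.5445,.0933),('k',.5458,.0997)]
L=dict(b=(0,0),c=(.045,0),g=(.037,0),h=(-.0205,.06),k=(-.0205,.06))
def f(p):
    c,s=np.cos(p[2]),np.sin(p[2])
    return np.ravel([[p[0]+c*L[k][0]-s*L[k][1]-x,p[1]+s*L[k][0]+c*L[k][1]-y] for k,x,y in obs])*1000
r=least_squares(f,[.575,.045,.2],loss='soft_l1');p=r.x;print(p[:2],np.degrees(p[2]),abs(r.fun).mean())
w=cv2.imread('pics/wrist1.png')[:,:,::-1].copy()
print('orange',blob('wrist',w,'orange'),'red',blob('wrist',w,'red',(191,71)))
c,s=np.cos(p[2]),np.sin(p[2])
W=lambda x,y,z:np.array([p[0]+c*x-s*y,p[1]+s*x+c*y,z])
print('knob proj',proj('wrist',W(-.0205,.06,.102)),'corners',[proj('wrist',W(a,b,.012)) for a in(-.145,.145) for b in(-.075,.075)])
print('bar ends',[proj('wrist',W(.037,b,.094)) for b in(-.033,.033)])
print('knob from px',ray('wrist',[213,197],.102))
# yaw from blue outline
H=cv2.cvtColor(w,cv2.COLOR_RGB2HSV);m=((H[...,0]>100)&(H[...,0]<125)&(H[...,1]>150)).astype(np.uint8)
m[:,330:]=0;m[220:]=0
v,u=np.nonzero(m);P=ray('wrist',np.c_[u,v],.012)[:,:2]*1000;q=cv2.minAreaRect(P.astype(np.float32));print(q)
E
```

```text
[0.57660153 0.04382371] 12.433939013031388 2.5848204572847164
orange [([191.9, 166.6], 255, np.int64(186), np.int64(197), np.int64(154), np.int64(180)), ([212.9, 196.3], 345, np.int64(203), np.int64(223), np.int64(186), np.int64(206))] red [([189.2, 71.5], 50, np.int64(186), np.int64(192), np.int64(68), np.int64(75))]
knob proj [209.8 196.8] corners [array([313.3,  63.3]), array([314. , 183.4]), array([78.7, 78. ]), array([ 98. , 193.6])]
bar ends [array([146.8, 109.3]), array([154.9, 172.8])]
knob from px [[0.54030863 0.09766878 0.102     ]]
((573.8270263671875, 40.07099151611328), (285.9430236816406, 145.54830932617188), 12.958666801452637)
```

```bash
python3 - <<'E'
from h import *
rows([.540,.0975,.16],-77.3,4)
E
```

```text
world d [ 0.0385  0.0384 -0.1399] tool d/100mm [-0.314 -0.444  1.399] turn/pi [-0.     -0.     -0.0166] n 4
[-0.078, -0.111, 0.35] [-0.0, -0.0, -0.0042]
[-0.077, -0.112, 0.35] [-0.0, -0.0, -0.0042]
[-0.075, -0.113, 0.35] [-0.0, -0.0, -0.0042]
[-0.074, -0.114, 0.35] [-0.0, -0.0, -0.0042]
```

Emit:
play_rows([
  [0.3,-0.078,-0.111,0.35,0,0,-0.0042],
  [0.3,-0.077,-0.112,0.35,0,0,-0.0042],
  [0.3,-0.075,-0.113,0.35,0,0,-0.0042],
  [0.3,-0.074,-0.114,0.35,0,0,-0.0042],
  [0.3,0,0,0,0,0,0],
])

```text
time_s: 4.9
eef_pos: [0.5385, 0.0971, 0.157]
ee_rot: [179.6, -0.1, -77.3]
contact_force: [0.4, -0.4, 1.2]
grip_width: 0.0601
gripper_force: 0.0
```

```bash
python3 - <<'E'
from h import *
s=env.observe();print(s['time_s'],s['eef_pos'],s['ee_rot'])
w=pic('wrist','wrist2.png')
for q in ['clamp_base','bar_grip','pointer','index_mark','lever_hinge','lever_knob']: print(q,place('wrist',q,2))
print(blob('wrist',w,'orange'),blob('wrist',w,'red'))
for o in blob('wrist',w,'orange'): print(ray('wrist',o[0],.102))
E
```

```text
4.9 [0.53848327 0.09714558 0.15701249] [ 1.79633262e+02 -5.19144670e-02 -7.72596563e+01]
clamp_base [([0.5778, 0.0459, 0.0033], 0.95)]
bar_grip [([0.6126, 0.0472, 0.089], 0.65)]
pointer [([0.6395, -0.0032, 0.0401], 0.64)]
index_mark [([0.5949, -0.0185, 0.036], 0.57)]
lever_hinge [([0.5435, 0.0974, 0.0344], 0.91)]
lever_knob [([0.5439, 0.1002, 0.1069], 0.65)]
[([209.0, 165.2], 605, np.int64(201), np.int64(217), np.int64(145), np.int64(187)), ([249.7, 218.9], 1009, np.int64(232), np.int64(268), np.int64(201), np.int64(236))] [([217.1, 14.3], 179, np.int64(211), np.int64(222), np.int64(6), np.int64(24))]
[[0.57498185 0.07346167 0.102     ]]
[[0.54339129 0.10195817 0.102     ]]
```

View pics/wrist2.png

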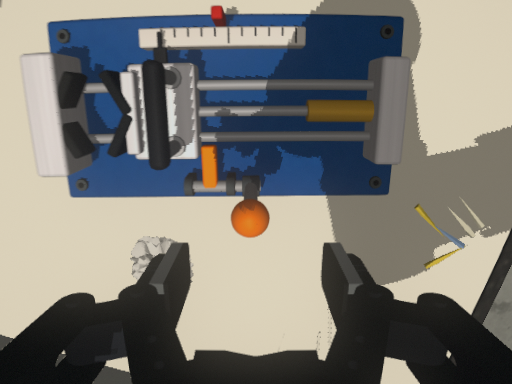

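The knob is at (250,219) between the fingers, with the clamp edges parallel to the picture, so the yaw is right. I'll descend and grip the knob.

```bash
python3 - <<'E'
from h import *
rows([.543,.101,.082],-77.3,3)
E
```

```text
world d [ 0.0025  0.0036 -0.0794] tool d/100mm [-0.029 -0.031  0.794] turn/pi [-0.0008  0.0001  0.0001] n 3
[-0.01, -0.01, 0.265] [-0.0003, 0.0, 0.0]
[-0.01, -0.01, 0.265] [-0.0003, 0.0, 0.0]
[-0.01, -0.011, 0.265] [-0.0003, 0.0, 0.0]
```

Emit:
play_rows([
  [0.3,-0.015,-0.02,0.2,0,0,0],
  [0.3,-0.015,-0.01,0.2,0,0,0],
  [0.3,0,0,0.2,0,0,0],
  [0.3,0,0,0.19,0,0,0],
  [0.55,0,0,0,0,0,0],
], newtons=20)

```text
time_s: 5.88
eef_pos: [0.5414, 0.1006, 0.0803]
ee_rot: [179.9, -0.0, -77.3]
contact_force: [0.3, -0.3, 0.3]
grip_width: 0.0431
gripper_force: 0.0
```

Emit:
play_rows([
  [0.8,0,0,0,0,0,0],
  [1,0,0,0,0,0,0],
  [1,0,0,0,0,0,0],
  [1,0,0,0,0,0,0],
  [1,0,0,0,0,0,0],
], newtons=20)

```text
time_s: 6.5
eef_pos: [0.541, 0.1003, 0.0822]
ee_rot: [179.9, -0.0, -77.3]
contact_force: [-5.8, -1.5, 4.3]
grip_width: 0.0222
gripper_force: 19.5
```

```bash
python3 - <<'E'
from h import *
s=env.observe();print({k:np.round(s[k],3).tolist() for k in ['time_s','eef_pos','ee_rot','contact_force','moment','grip_width','gripper_force']})
pic('wrist','wrist3.png')
for q in ['lever_knob','lever_hinge']: print(q,place('wrist',q,2))
# arc offsets in tool axes: tool x=-clamp y, tool z=-up
R=72
a=np.linspace(0,1.33,11);y=R*np.sin(a);z=R*np.cos(a)
for i in range(10): print([round(-(y[i+1]-y[i])/100,3),0,round(-(z[i+1]-z[i])/100,3)])
E
```

```text
{'time_s': 6.5, 'eef_pos': [0.541, 0.1, 0.082], 'ee_rot': [179.895, -0.019, -77.281], 'contact_force': [-5.763, -1.534, 4.251], 'moment': [-0.471, 2.169, -0.077], 'grip_width': 0.022, 'gripper_force': 19.462}
lever_knob [([0.5402, 0.1002, 0.104], 0.65)]
lever_hinge [([0.5413, 0.0977, 0.0278], 0.93)]
[np.float64(-0.095), 0, np.float64(0.006)]
[np.float64(-0.094), 0, np.float64(0.019)]
[np.float64(-0.09), 0, np.float64(0.031)]
[np.float64(-0.086), 0, np.float64(0.043)]
[np.float64(-0.079), 0, np.float64(0.054)]
[np.float64(-0.071), 0, np.float64(0.064)]
[np.float64(-0.062), 0, np.float64(0.073)]
[np.float64(-0.052), 0, np.float64(0.08)]
[np.float64(-0.041), 0, np.float64(0.087)]
[np.float64(-0.029), 0, np.float64(0.091)]
```

View pics/wrist3.png

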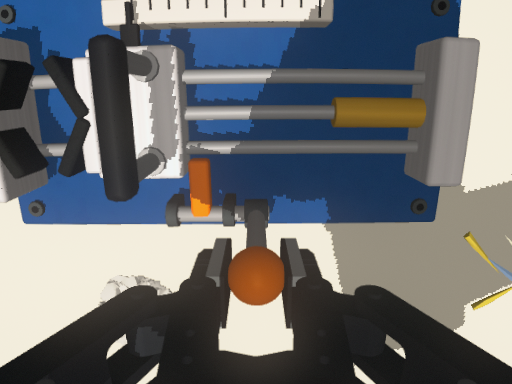

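The knob (257,275) is gripped between the pads. Next I'll swing it along the arc to the outside.

Emit:
play_rows([
  [1,-0.095,0.01,0.006,0,0,0],
  [1,-0.094,0.01,0.019,0,0,0],
  [1,-0.09,0,0.031,0,0,0],
  [1,-0.086,0,0.043,0,0,0],
  [1,0,0,0,0,0,0],
])

```text
time_s: 7.28
eef_pos: [0.5323, 0.1374, 0.0708]
ee_rot: [-180.0, 0.0, -77.2]
contact_force: [-1.0, 1.9, 2.3]
grip_width: 0.0224
gripper_force: 20.0
```

Emit:
play_rows([
  [1,-0.079,0,0.054,0,0,0],
  [1,-0.071,0,0.064,0,0,0],
  [1,-0.062,0,0.073,0,0,0],
  [1,-0.052,0,0.08,0,0,0],
  [1,0,0,0,0,0,0],
])

```text
time_s: 7.9
eef_pos: [0.5264, 0.1624, 0.0431]
ee_rot: [180.0, 0.0, -77.2]
contact_force: [0.9, 0.8, 0.3]
grip_width: 0.0226
gripper_force: 20.3
```

Emit:
play_rows([
  [1,-0.041,0,0.087,0,0,0],
  [1,-0.029,0,0.091,0,0,0],
  [1,0,0,0.02,0,0,0],
  [1,0,0,0,0,0,0],
  [1,0,0,0,0,0,0],
])

```text
time_s: 8.52
eef_pos: [0.525, 0.169, 0.0247]
ee_rot: [-179.9, 0.0, -77.3]
contact_force: [-4.3, 1.6, 9.9]
grip_width: 0.0225
gripper_force: 21.2
```

```bash
python3 - <<'E'
from h import *
s=env.observe();print({k:np.round(s[k],3).tolist() for k in ['time_s','eef_pos','ee_rot','contact_force','moment','grip_width','gripper_force']})
for c in ['wrist','scene']:
    pic(c,c+'4.png')
    for q in ['lever_knob','lever_hinge']: print(c,q,place(c,q,2))
E
```

```text
{'time_s': 8.525, 'eef_pos': [0.525, 0.169, 0.025], 'ee_rot': [-179.949, 0.016, -77.256], 'contact_force': [-4.301, 1.58, 9.901], 'moment': [0.192, 1.252, 0.023], 'grip_width': 0.022, 'gripper_force': 21.202}
wrist lever_knob [([0.5281, 0.162, 0.0516], 0.56)]
wrist lever_hinge [([0.5421, 0.0942, 0.0285], 0.59)]
scene lever_knob [([0.5261, 0.1616, 0.0494], 0.6)]
scene lever_hinge [([0.5495, 0.0944, 0.0329], 0.67), ([0.6355, -0.0057, 0.0354], 0.67)]
```

View pics/wrist4.png

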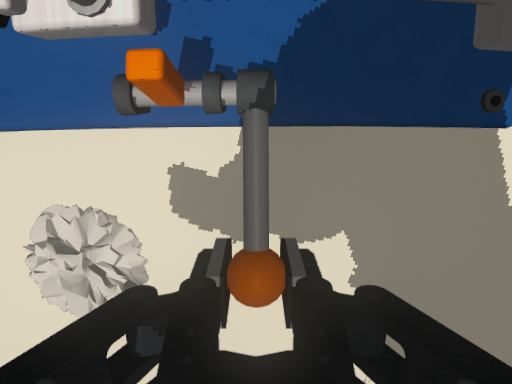

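The arm now points out toward the camera bottom and the knob (257,275) is low; the 10 N upward force says it's at the end stop. I'll release it, rise straight up, and then move over the bar.

Emit:
play_rows([
  [0.6,0,0,-0.01,0,0,0],
  [0.5,0,0,0,0,0,0],
  [0.5,0,0,-0.2,0,0,0],
  [0.4,0,0,-0.5,0,0,0],
  [0.3,0,0,-0.5,0,0,0],
])

```text
time_s: 9.45
eef_pos: [0.5245, 0.1684, 0.1457]
ee_rot: [179.9, -0.0, -77.3]
contact_force: [0.6, 0.1, 0.7]
grip_width: 0.0596
gripper_force: 0.0
```

```bash
python3 - <<'E'
from h import *
s=env.observe();print(s['time_s'],s['eef_pos'])
w=pic('wrist','wrist5.png')
for q in ['clamp_base','bar_grip','pointer','index_mark','lever_hinge','lever_knob']: print(q,place('wrist',q,2))
rows([.611,.048,.16],-77.3,3)
E
```

```text
9.45 [0.52446643 0.16837524 0.14566659]
clamp_base [([0.5766, 0.0413, 0.0092], 0.83)]
bar_grip []
pointer []
index_mark []
lever_hinge [([0.5406, 0.0953, 0.0263], 0.83)]
lever_knob [([0.5236, 0.1625, 0.0481], 0.83)]
world d [ 0.0869 -0.1203  0.0165] tool d/100mm [ 1.365 -0.583 -0.166] turn/pi [ 0.0009 -0.0002  0.0001] n 3
[0.455, -0.194, -0.055] [0.0003, -0.0001, 0.0]
[0.455, -0.194, -0.055] [0.0003, -0.0001, 0.0]
[0.455, -0.194, -0.055] [0.0003, -0.0001, 0.0]
```

Emit:
play_rows([
  [0.3,0.35,-0.15,-0.05,0,0,0],
  [0.3,0.36,-0.15,-0.05,0,0,0],
  [0.3,0.36,-0.15,-0.05,0,0,0],
  [0.3,0.3,-0.13,0,0,0,0],
  [0.3,0,0,0,0,0,0],
])

```text
time_s: 10.42
eef_pos: [0.6118, 0.0459, 0.158]
ee_rot: [179.8, -0.0, -77.4]
contact_force: [-0.5, -0.4, -0.1]
grip_width: 0.0596
gripper_force: 0.0
```

```bash
python3 - <<'E'
from h import *
w=pic('wrist','wrist6.png')
s=env.observe();print(s['time_s'],s['eef_pos'])
for q in ['carriage','bar_grip','pointer','index_mark','lever_knob']: print(q,place('wrist',q,2))
o=models.outline_of('wrist','bar_grip')[:1]
for d in o:
    v,u=np.nonzero(d['pixels']);print(d['conf'],u.mean(),v.mean(),u.min(),u.max(),v.min(),v.max())
E
```

```text
10.475 [0.61127649 0.04696389 0.15823021]
carriage [([0.6178, 0.0586, 0.0148], 0.67)]
bar_grip [([0.6106, 0.0501, 0.085], 0.57)]
pointer [([0.6312, 0.0015, 0.0339], 0.69)]
index_mark [([0.5891, -0.0181, 0.0377], 0.7), ([0.6188, 0.06, 0.014], 0.41)]
lever_knob [([0.524, 0.1667, 0.051], 0.91)]
0.84 249.40642158032944 193.63654810217236 188 376 123 262
```

View pics/wrist6.png

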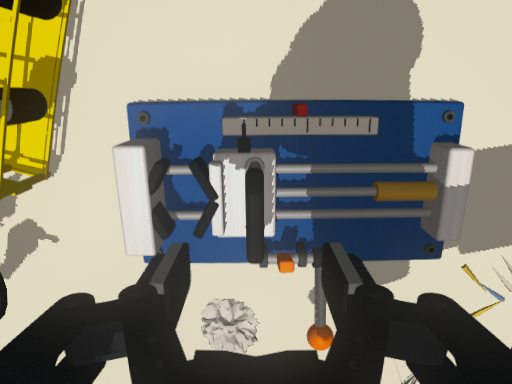

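The bar (255,210) is centred between the open fingers, the lever lies outward (318,338), the pointer tip is at about (244,122) and the flag at (301,110). I'll descend and grip.

Emit:
play_rows([
  [0.3,-0.01,0,0.25,0,0,0],
  [0.3,-0.01,0,0.25,0,0,0],
  [0.3,0,0,0.25,0,0,0],
  [0.4,0,0,0.16,0,0,0],
  [0.7,0,0,0,0,0,0],
], newtons=60)

```text
time_s: 11.4
eef_pos: [0.6104, 0.0499, 0.0681]
ee_rot: [179.9, -0.0, -77.2]
contact_force: [-0.3, 1.1, -0.1]
grip_width: 0.0343
gripper_force: 0.0
```

Emit:
play_rows([
  [1,0,0,0,0,0,0],
  [1,0,0,0,0,0,0],
  [1,0,0,0,0,0,0],
  [1,0,0,0,0,0,0],
  [1,0,0,0,0,0,0],
], newtons=60)

```text
time_s: 12.02
eef_pos: [0.6117, 0.0499, 0.0705]
ee_rot: [-179.9, -0.0, -77.2]
contact_force: [-2.8, 0.2, 5.9]
grip_width: 0.0107
gripper_force: 59.8
```

```bash
python3 - <<'E'
from h import *
s=env.observe();print({k:np.round(s[k],3).tolist() for k in ['time_s','eef_pos','ee_rot','contact_force','grip_width','gripper_force']})
e=np.array([np.cos(np.radians(12.7)),np.sin(np.radians(12.7)),0])
for c in ['wrist','scene','top']:
    w=pic(c,c+'7.png');P=place(c,'pointer',1);I=place(c,'index_mark',2);print(c,P,I)
    if P and I: print((np.array(P[0][0])-I[0][0])@e)
E
```

```text
{'time_s': 12.025, 'eef_pos': [0.612, 0.05, 0.07], 'ee_rot': [-179.891, -0.01, -77.246], 'contact_force': [-2.815, 0.231, 5.874], 'grip_width': 0.011, 'gripper_force': 59.833}
wrist [([0.6355, -0.0045, 0.033], 0.82)] [([0.5905, -0.0192, 0.0341], 0.82)]
0.04713079368155019
scene [([0.6369, -0.0042, 0.0353], 0.71)] [([0.594, -0.017, 0.0354], 0.4)]
0.04466446335099361
top [([0.6302, -0.0008, 0.0337], 0.56)] []
```

View pics/wrist7.png

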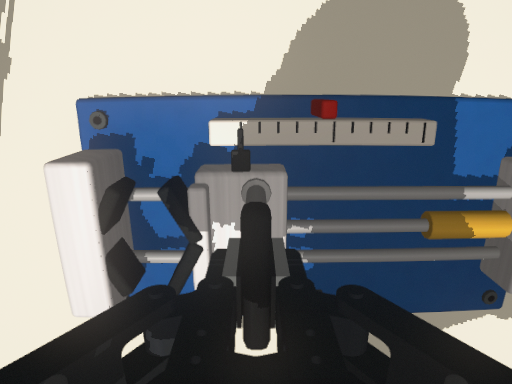

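The bar is gripped; the pointer tip is at (240,124) and the flag at (326,108). I'll pull 40 mm and measure again.

Emit:
play_rows([
  [1,0,0.06,0,0,0,0],
  [1,0,0.1,0,0,0,0],
  [1,0,0.12,0,0,0,0],
  [1,0,0.12,0,0,0,0],
  [1,0,0,0,0,0,0],
])

```text
time_s: 13.1
eef_pos: [0.5745, 0.0413, 0.0705]
ee_rot: [-179.6, -0.0, -77.2]
contact_force: [7.0, 0.5, -1.4]
grip_width: 0.0108
gripper_force: 59.0
```

```bash
cat > m.py <<'E'
from h import *
import sys
s=env.observe();print({k:np.round(s[k],4).tolist() for k in ['time_s','eef_pos','ee_rot','contact_force','grip_width','gripper_force']})
e=np.array([np.cos(np.radians(12.7)),np.sin(np.radians(12.7)),0])
for c in ['wrist','scene','wrist']:
    w=pic(c,c+sys.argv[1]+'.png');P=place(c,'pointer',1);I=place(c,'index_mark',2);print(c,P,I)
    if P and I: print('remaining',(np.array(P[0][0])-I[0][0])@e)
    r=[b for b in blob(c,w,'red') if c!='wrist' or b[1]>80];print(r[:4])
    if c=='wrist': print('pointer tip should read', [proj(c,np.array(I[0][0])+e*k) for k in(-.004,0,.004)] if I else '')
print('bar',place('wrist','bar_grip'))
cv2.imwrite('pics/crop'+sys.argv[1]+'.png',cv2.resize(w[60:240,160:400,::-1],(720,540),interpolation=cv2.INTER_CUBIC))
E
python3 m.py 8
```

```text
{'time_s': 13.1, 'eef_pos': [0.5745, 0.0413, 0.0705], 'ee_rot': [-179.6233, -0.0236, -77.2326], 'contact_force': [6.9651, 0.5382, -1.3672], 'grip_width': 0.0108, 'gripper_force': 59.0024}
wrist [([0.5971, -0.0105, 0.0341], 0.69)] [([0.5893, -0.0229, 0.0369], 0.81)]
remaining 0.010335262376752787
[([249.4, 109.1], 289, np.int64(242), np.int64(257), np.int64(100), np.int64(118))]
pointer tip should read [array([264.6, 107.8]), array([256.8, 107.8]), array([248.9, 107.8])]
scene [([0.5981, -0.014, 0.0365], 0.69)] []
[([207.2, 1.1], 16, np.int64(205), np.int64(210), np.int64(0), np.int64(3)), ([288.5, 78.2], 10, np.int64(287), np.int64(290), np.int64(77), np.int64(79))]
wrist [([0.5984, -0.0122, 0.0338], 0.81)] [([0.5903, -0.0178, 0.0348], 0.54)]
remaining 0.009132968550337324
[([250.8, 109.0], 283, np.int64(243), np.int64(258), np.int64(100), np.int64(118))]
pointer tip should read [array([260.7, 117.1]), array([253. , 117.1]), array([245.2, 117.1])]
bar [([0.5761, 0.0394, 0.0825], 0.58)]
```

View pics/crop8.png

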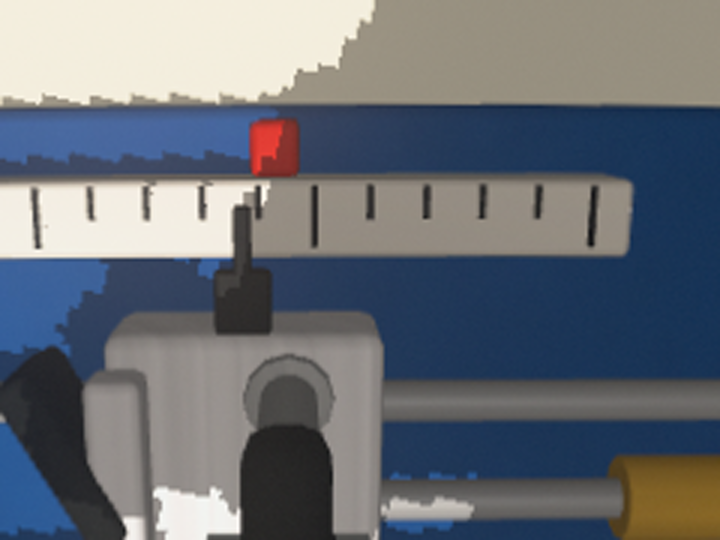

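The crop shows the pointer tip at (243,205), about u=241 in the full picture, and the flag centred at (275,147), about u=250.5. At roughly 1.9 px/mm, which matches the 10 mm ticks and the measured travel, that leaves 5.3 mm; the networks' 9–10 mm is off by more than that.

Emit:
play_rows([
  [1,0,0.02,0,0,0,0],
  [1,0,0.02,0,0,0,0],
  [1,0,0.015,0,0,0,0],
  [1,0,0,0,0,0,0],
  [1,0,0,0,0,0,0],
])

```text
time_s: 14.22
eef_pos: [0.5702, 0.0403, 0.0705]
ee_rot: [-179.6, -0.0, -77.2]
contact_force: [8.5, 0.2, -0.8]
grip_width: 0.0109
gripper_force: 59.0
```

```bash
python3 m.py 9; python3 -c "
from h import *
I=models.outline_of('wrist','pointer')
for d in I[:1]:
    v,u=np.nonzero(d['pixels']);print(d['conf'],[(r,u[v==r].min(),u[v==r].max()) for r in range(v.min(),v.max()+1,3)])
"
```

```text
{'time_s': 14.225, 'eef_pos': [0.5702, 0.0403, 0.0705], 'ee_rot': [-179.5723, -0.0375, -77.2252], 'contact_force': [8.5458, 0.1805, -0.7664], 'grip_width': 0.0109, 'gripper_force': 59.0093}
wrist [([0.5922, -0.0111, 0.0284], 0.61)] [([0.5873, -0.0212, 0.0342], 0.53)]
remaining 0.007000565929298264
[([240.5, 109.2], 291, np.int64(233), np.int64(248), np.int64(100), np.int64(118))]
pointer tip should read [array([257.8, 111.8]), array([250.1, 111.8]), array([242.3, 111.8])]
scene [([0.5936, -0.0166, 0.0351], 0.64)] [([0.5959, -0.0178, 0.0323], 0.5), ([0.5773, 0.0385, 0.0824], 0.32)]
remaining -0.0019799140058520343
[([207.4, 1.1], 17, np.int64(205), np.int64(210), np.int64(0), np.int64(3)), ([288.7, 78.1], 9, np.int64(287), np.int64(290), np.int64(77), np.int64(79))]
wrist [([0.5945, -0.0113, 0.035], 0.59)] [([0.5881, -0.023, 0.0322], 0.9)]
remaining 0.00881562167218175
[([240.5, 109.2], 290, np.int64(233), np.int64(248), np.int64(100), np.int64(118))]
pointer tip should read [array([257.1, 107.9]), array([249.4, 107.9]), array([241.7, 107.9])]
bar [([0.569, 0.0386, 0.0834], 0.94)]
0.8
[... 2040 characters left out ...]
94, np.int64(243), np.int64(268)), (297, np.int64(243), np.int64(267)), (300, np.int64(243), np.int64(267)), (303, np.int64(243), np.int64(268)), (306, np.int64(243), np.int64(268)), (309, np.int64(243), np.int64(268)), (312, np.int64(242), np.int64(269)), (315, np.int64(242), np.int64(269)), (318, np.int64(242), np.int64(269)), (321, np.int64(242), np.int64(269)), (324, np.int64(242), np.int64(269)), (327, np.int64(242), np.int64(269)), (330, np.int64(242), np.int64(269)), (333, np.int64(242), np.int64(269)), (336, np.int64(242), np.int64(269)), (339, np.int64(242), np.int64(269)), (342, np.int64(243), np.int64(268)), (345, np.int64(244), np.int64(267)), (348, np.int64(246), np.int64(265))]
```

View pics/crop9.png

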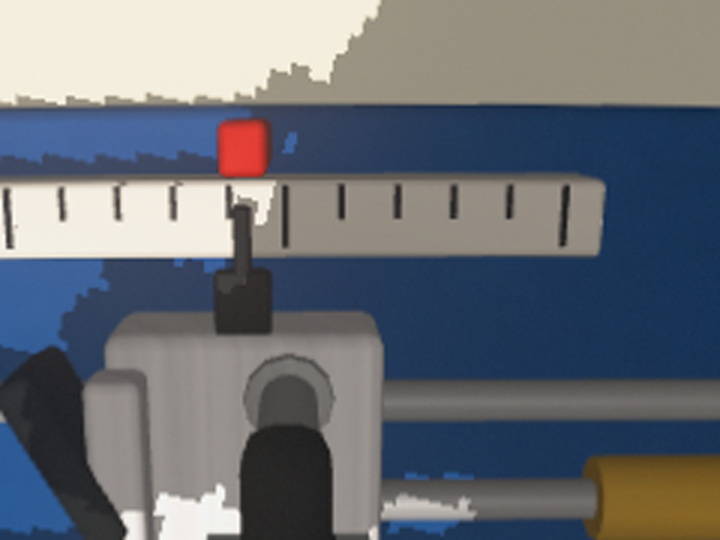

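The pointer tip (u≈240.6) now lines up with the flag's middle (u≈240.5). A final ray check covers parallax and steadiness.

Emit:
play_rows([
  [1,0,0,0,0,0,0],
  [1,0,0,0,0,0,0],
  [1,0,0,0,0,0,0],
  [1,0,0,0,0,0,0],
  [1,0,0,0,0,0,0],
])

```text
time_s: 15.4
eef_pos: [0.5702, 0.0403, 0.0705]
ee_rot: [-179.6, -0.0, -77.2]
contact_force: [7.9, 0.4, -0.8]
grip_width: 0.011
gripper_force: 59.0
```

```bash
python3 - <<'E'
from h import *
w=pic('wrist')
b=[x for x in blob('wrist',w,'red') if x[1]>80][0];print(b)
for zt in (.045,.052):
  for yaw in (12.3,13):
    e=np.array([np.cos(np.radians(yaw)),np.sin(np.radians(yaw)),0])
    print(zt,yaw,((ray('wrist',[240.6,129],.035)-ray('wrist',b[0],zt))@e*1000).round(2))
for q in ['lever_knob','small_bottle','tape_roll','buffer_bottle']:
    pic('top');print(q,place('top',q))
E
```

```text
([240.5, 109.2], 290, np.int64(233), np.int64(248), np.int64(100), np.int64(118))
0.045 12.3 [0.48]
0.045 13 [0.61]
0.052 12.3 [0.84]
0.052 13 [0.97]
lever_knob [([0.5326, 0.166, 0.0469], 0.5)]
small_bottle [([0.6152, -0.3723, 0.0022], 0.64)]
tape_roll [([0.5958, -0.4938, -0.0016], 0.68)]
buffer_bottle [([0.5176, 0.4012, 0.0027], 0.79)]
```

Steady, with about 0.6 mm left, so I'll nudge 0.5 mm and hand in.

Emit:
play_rows([
  [1,0,0.006,0,0,0,0],
  [1,0,0,0,0,0,0],
  [1,0,0,0,0,0,0],
  [1,0,0,0,0,0,0],
  [1,0,0,0,0,0,0],
])

```text
time_s: 16.48
eef_pos: [0.5698, 0.0402, 0.0705]
ee_rot: [-179.6, -0.0, -77.2]
contact_force: [8.9, 1.0, -1.1]
grip_width: 0.0109
gripper_force: 58.9
```

```bash
python3 -c "
from h import *
print(env.observe()['eef_pos'],env.observe()['gripper_force']); print(order.finish_job())"
```

```text
[0.56977012 0.04020843 0.0705048 ] 58.93026351928711
the job is handed in; nothing more can be done
None
```

I flipped the lever over to its outer stop, pulled the jaw out until the pointer was level with the red flag (by my image measurement, within about 0.5 mm), and handed the job in at about 16.5 s still gripping the bar; the bottles and tape have not moved, and I never touched the flag.

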